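# Hang the second padlock on the keeper hook

### The arm

A 6-joint arm with a two-finger parallel gripper is mounted at the origin on a cart in front of the work surface, level with it; the furniture and walls round the work are solid. World frame = base frame: x ahead of the robot, y to its left, z up, the work surface at z = 0. Lengths are in m, angles in rad, forces in N, time in s.
With the tool pointing down it reaches from about 0.25 to 0.775 m from the base axis. Payload 4 kg.
Tool frame: the origin (TCP) lies at the very end of the fingers, on their centre line; the grasp point (between the pads) lies 19 mm behind it; z points along the fingers, y is the line along which they close (so a half turn about z gives the same grasp; the last joint's range is limited). The gripper opens to 94 mm and grips with 3 to 60 N. Pads are 16 mm wide; open, the fingers measure 119 mm over their backs; the gripper's body (75 mm by 177 mm) begins 78 mm behind the grasp point.
Start: joints at [-1.405, 0.087, 1.371, -0, 1.684, -0.103], TCP at [0.146, -0.53, 0.206] pointing down, gripper open.
Joint ranges: [-3.1, 3.1], [-0.76, 2.03], [0.27, 2.55], [-1.08, 4.22], [0.17, 2.65], [-2.57, 2.57]. Speed limits (rad/s): [2.79, 2.79, 3.14, 3.14, 3.14, 3.14].

### API

Orientations are given as [roll, pitch, yaw] about the fixed x, y, z axes, in that order (R = Rz(yaw) Ry(pitch) Rx(roll)).
In Python, from bench import robot, snapshot, finder gives the robot as it stands.
- The arm moves only by the tool drive_tool, never from a script. Its argument "deltas" is text: rows parted by semicolons, each of 7 numbers parted by spaces: the shift along the tool's x, y, z each as a share of 100 mm, from -1 to 1, then the turn, a rotation vector about the tool's x, y, z each as a share of 90 degrees, from -1 to 1, then the finger opening in mm, from 0 to 94. In form: tx ty tz rx ry rz gripper; .... A call has 1 to 5 rows; each row is the pose to reach, as a shift and turn from the pose commanded when the call began, along the tool's axes at that moment; what a row does not reach only later rows make up. A row lasts 1/10 s, in which the tool goes at most 50 mm and 8.59 degrees, less where a joint would pass 70% of its speed; a pose out of reach is approached as far as the arm can. A call with a number of a shift or a turn outside -1 to 1 is refused whole. A call with a gripper value outside its range is refused whole. The fingers move at their own pace and stop on an object; the grip force is fixed at half the most. Time passes only in rows, so rows that repeat a pose let the fingers close. It gives the time, the measured TCP pose, the force, the opening and the grip force at its end, in the units of the state.
- robot.get_obs(): the state, without advancing time (a new reading comes with each control period).
- snapshot(name): name is "scene" or "top" or "wrist"; returns a dict with "img" (420x560x3 uint8, red, green, blue), "fx", "fy", "cx", "cy" (pixels), "T" (4x4, takes a point from camera to world coordinates); the wrist camera has in their place "hand_eye" (4x4, takes a point from camera to tool coordinates, whose origin is the TCP and whose axes are the flange's). Camera axes: x right, y up, looking along -z (the intrinsics and any distortion apply to the point x, -y, -z); pixel columns grow to the right and rows downward; lengths in m; the calibration is good to about 2 mm. A picture is of the moment at which its call begins: read the wrist's pose just before it. There is no depth.
- robot.close_job(): hands the job in; it is judged then, once.
Trained networks look in the newest picture that a camera, given by its name, has taken for a name from the list of things; names that differ only in an ending like _2 or _b are one class to them, and where a whole thing is asked for, a point or a joint stands for the part that bears it (a point fixed in the world has none). Each returns a list of dicts, best first, with "confidence" (0 to 1); they miss things now and then, are a little off and sometimes report something else, mostly with a low value. They report only what shows in the picture. A call takes as long as a camera call. They do not tell look-alikes from the thing itself.
- finder.look_for(camera, thing): "xy" ([column, row] in pixels, amid what is visible of it).
- finder.masks_of(camera, thing): "region" (420x560 bool, what is visible of it) and "xy" ([column, row] in pixels, amid what is visible of it).
- finder.landmark_of(camera, thing): "xy" ([column, row] in pixels: a listed point, or the origin of a listed thing).
The state is a dict: "time": time; "joint_positions": joint angles; "qvel": joint speeds; "joint_torque": joint torques, N m; "tool_pos": TCP position; "ee_rot": TCP orientation; "wrist_force": force on the tool from outside, world axes, zero at the start; "wrist_torque": the same for the moment, N m; "width": finger opening in m; "finger_force": force on a finger pad.
Only numpy, scipy, OpenCV 4.12 (cv2) and the standard library are available. Lean on these libraries where they do the work, as an engineer would, in place of code of your own. Each camera call takes 0.05 s, during which the arm holds its last target. There are 200 camera calls.

### The job

Two brass padlocks belong together: one hangs on the lock rack, the other stands on the bench. Hang the standing one by its shackle on the same hook, in front of its mate: slip it over the nose and push it gently in until the hook's sprung keeper has snapped up behind it, so that both hang freely between the stop washer and the keeper and cannot shake off. How far the hook is screwed into the board is not exactly known, so find the end by feel; never force the padlocks against each other, the hook or its washer, and leave everything else as it is.

Things in the scene. Friction and masses are not known exactly. Their poses are not given: they have to be found in the camera images.
- rack: fixed wooden lock rack screwed to the bench: foot 110 x 250 x 20 mm, upright back board 250 mm wide, 20 mm thick, top edge 162 mm above the bench. Origin on the bench under the middle of the board's front face; z up, +x from the front face to the back, away from the robot, +y to the left along the board. Two equal steel hooks, 120 mm apart, stand out level along -x, axes 135 mm above the bench
- left_hook (a point): where the left (+y) hook's axis meets the board's face; axes as the rack's. Hook: round bar of 14 mm diameter; out from the board's face (-x) come a thin thread, the front face of the stop washer (48 mm diameter) at 26 mm, plain bar, the keeper's tooth at 58 mm, the end of the nose at 94 mm. All these of one hook together lie 0 to 7 mm farther out or in; this is not measured
- right_hook (a point): the same for the right (-y) hook. A dark steel keeper, 8 mm wide, on each bar: a ramp from the bar's top near the nose up to a tooth 11 mm over the bar. A spring of about 5 N lets it down into the bar (push along the bar up to about 8 N with the crown carried 4 to 5 mm above its resting height) and up once a shackle is past the tooth. Washer to tooth is 32 mm: room for two padlocks, 17 mm each, with 3 mm to spare
- loose_lock_mid (a point): centre of the brass padlock to be hung, 34 mm over its foot: 42 mm wide, 17 mm thick, 68 mm tall, 0.16 kg, standing on the bench with the shackle up. x axis up, y along the width, z level through the shackle's opening. The solid body reaches from 34 mm below this point to 3 mm above it, the shackle from there to 34 mm above
- loose_lock_crown (a point): inside of the crown of that padlock's shackle, 28 mm above its centre. The opening is 19 mm wide and 25 mm high in the middle, narrowing at the crown; the shackle is 7 mm thick. Hanging on a bar, this point is 8.6 mm above the bar's axis and can be lifted 9 mm until the body meets the bar; even so lifted, the keeper stands 2 mm or more in its way
- hung_lock_mid (a point): centre of the other padlock, equal in make and size, hanging by its shackle on one of the two hooks between washer and keeper, not always against the washer. It slides and swings on the bar and may be pushed back along it. Axes as for the first
- hung_lock_crown (a point): inside of the crown of the hung padlock's shackle, 28 mm above its centre
- backnut: dark steel ring, 52 mm outside, 29 mm inside, 10 mm thick, hanging on the other hook; leave it there. Origin at the middle of one of its flat faces, z along its axis
- oil_can: bystander: small oiler with a thin bent spout, 64 mm diameter, 143 mm tall with its spout; origin under its middle; to be left alone
- solder_spool: bystander: wooden spool of solder, 44 mm diameter, 34 mm high; origin under its middle; to be left alone
- pliers: bystander: pliers lying on the bench, 45 x 157 x 13 mm; origin under their middle; to be left alone
Things that resemble listed ones, but are neither listed nor needed, are in the scene too. Leave any pink look-alike of the part that bears hung_lock_mid alone. Leave any blue look-alike of the part that bears loose_lock_mid alone.

How it is judged:
At the end, for the whole second after the job is handed in: Both padlocks hang released and at rest on one hook between washer and keeper: inside of each crown 139.5 to 146.5 mm above the bench and at most 63.5 mm out from the board, crowns under 26 mm apart, neither leaning over 0.4 rad (x of loose_lock_crown in the frame of rack between -0.0635 and -0.03 m and z of loose_lock_crown in the frame of rack between 0.1395 and 0.1465 m and z of hung_lock_crown in the frame of rack between 0.1395 and 0.1465 m and x of hung_lock_crown in the frame of rack above -0.0635 m and distance between loose_lock_crown and hung_lock_crown below 0.026 m and angle between each of loose_lock_mid, hung_lock_mid's own x axis and vertical below 0.4 rad and linear speed of each of loose_lock, hung_lock below 0.03 m/s); the robot touches nothing.
It fails at once if the two padlocks are pressed together with more than 20 N (contact force between loose_lock and hung_lock above 20 N).
It fails at once if a padlock is forced against the hook, its washer or the rack with more than 25 N (contact force between any of loose_lock, hung_lock and rack above 25 N).
It fails at once if the hung padlock comes off its hook (z of hung_lock_crown in the frame of rack below 0.125 m or x of hung_lock_crown in the frame of rack below -0.08 m).
It fails at once if the ring comes off the other hook (distance of backnut from where it was at the start of the episode above 0.03 m).
It fails at once if a bystander is moved by more than 20 mm (distance of any of oil_can, solder_spool, pliers from where it was at the start of the episode above 0.02 m).
It also fails if it takes over 67 s, if anything falls off the work surface, if the arm or the gripper's body presses on something with over 40 N, if the wrist force passes 120 N, or if a joint passes its speed limit or range.

## Working session

There is one attempt and no reset: what is moved stays moved. The work goes in short steps, Python scripts to look and compute and a tool call to move; the robot and the scene stay as the last step left them, time stands still between calls to the robot, and variables do not carry over. Pictures are saved under pics/ and viewed, at most 12 in all, crops included, and the job is handed in when it is done.

Besides the shell and the picture viewer there is one more tool, called by a JSON object that holds its "fn" and its "kwargs". drive_tool: Moves the arm, as the interface text tells. Shift numbers are shares of 100 mm and turn numbers shares of 90 degrees, none past 1 either way. Its arguments: {"type":"object","properties":{"deltas":{"type":"string"}},"required":["deltas"]}

```bash
mkdir -p pics; ls; cat > h.py <<'E'
import numpy as np, cv2
from bench import robot, snapshot, finder
from scipy.spatial.transform import Rotation as R
def tool():
    o=robot.get_obs(); T=np.eye(4); T[:3,:3]=R.from_euler('xyz',o['ee_rot']).as_matrix(); T[:3,3]=o['tool_pos']; return T
def snap(n):
    W=tool(); s=snapshot(n)
    s['Tw']=s['T'] if n!='wrist' else W@s['hand_eye']
    return s
def ray(s,xy):
    d=np.array([(xy[0]-s['cx'])/s['fx'],-(xy[1]-s['cy'])/s['fy'],-1.]); d=s['Tw'][:3,:3]@d
    return s['Tw'][:3,3],d/np.linalg.norm(d)
def atz(s,xy,z):
    o,d=ray(s,xy); return o+d*(z-o[2])/d[2]
def tri(rs):
    A=np.zeros((3,3));b=np.zeros(3)
    for o,d in rs:
        P=np.eye(3)-np.outer(d,d);A+=P;b+=P@o
    p=np.linalg.solve(A,b); return p,[np.linalg.norm((np.eye(3)-np.outer(d,d))@(p-o)) for o,d in rs]
def proj(s,p):
    q=np.linalg.inv(s['Tw'])@np.append(p,1); return np.array([s['cx']+s['fx']*q[0]/-q[2], s['cy']-s['fy']*q[1]/-q[2]])
def save(s,n): cv2.imwrite('pics/'+n+'.png',s['img'][:,:,::-1])
E
python3 - <<'E'
from h import *
np.set_printoptions(precision=3,suppress=True)
S={}
for c in ['scene','top']:
    s=snap(c);S[c]=s;save(s,c); print(c,s['Tw'][:3,3],s['fx'],[k for k in s])
    for t in ['rack','left_hook','right_hook','loose_lock_mid','loose_lock_crown','hung_lock_mid','hung_lock_crown','backnut','oil_can','solder_spool','pliers']:
        print(t,[(np.round(d['xy']),round(d['confidence'],2)) for d in finder.landmark_of(c,t)][:4])
print(robot.get_obs())
cv2.imwrite('pics/both.png',np.hstack([cv2.resize(S[c]['img'],(560,420)) for c in S])[:,:,::-1])
E
```

```text
pics
scene [0.915 0.756 0.72 ] 505.21406000627076 ['img', 'fx', 'fy', 'cx', 'cy', 'T', 'Tw']
rack []
left_hook [(array([236., 222.]), 0.9)]
right_hook [(array([212., 192.]), 0.77)]
loose_lock_mid [(array([299., 227.]), 0.62), (array([332., 231.]), 0.54)]
loose_lock_crown [(array([299., 216.]), 0.9), (array([340., 220.]), 0.57)]
hung_lock_mid [(array([238., 194.]), 0.62)]
hung_lock_crown [(array([239., 181.]), 0.77)]
backnut [(array([256., 224.]), 0.82), (array([295., 179.]), 0.3)]
oil_can [(array([312., 358.]), 0.94)]
solder_spool [(array([242., 193.]), 0.45)]
pliers [(array([290., 183.]), 0.85)]
top [0.438 0.021 1.227] 527.603640337369 ['img', 'fx', 'fy', 'cx', 'cy', 'T', 'Tw']
rack [(array([289., 166.]), 0.83)]
left_hook [(array([267., 153.]), 0.85)]
right_hook [(array([325., 154.]), 0.67)]
loose_lock_mid [(array([288., 234.]), 0.46), (array([266., 262.]), 0.41), (array([267., 155.]), 0.38)]
loose_lock_crown [(array([266., 261.]), 0.62), (array([288., 234.]), 0.6)]
hung_lock_mid [(array([320., 181.]), 0.66), (array([374., 174.]), 0.47), (array([291., 165.]), 0.24)]
hung_lock_crown [(array([321., 179.]), 0.63), (array([379., 169.]), 0.55)]
backnut [(array([266., 168.]), 0.52)]
oil_can [(array([167., 182.]), 0.95)]
solder_spool [(array([380., 216.]), 0.91), (array([263., 169.]), 0.53)]
pliers [(array([373., 283.]), 0.77)]
{'time': 1.2, 'joint_positions': array([-1.405,  0.087,  1.371, -0.   ,  1.684, -0.103]), 'qvel': array([-0.001, -0.001,  0.001,  0.001, -0.   , -0.001]), 'joint_torque': array([ -0.002, -34.005, -30.26 ,   0.071,   0.024,  -0.   ]), 'tool_pos': array([ 0.146, -0.53 ,  0.206]), 'ee_rot': array([3.141, 0.   , 0.269]), 'wrist_force': array([-0.18 , -0.658, -0.391]), 'wrist_torque': array([-0.026,  0.062,  0.02 ]), 'finger_force': 0.0, 'width': 0.09407728718274762}
```

View pics/scene.png

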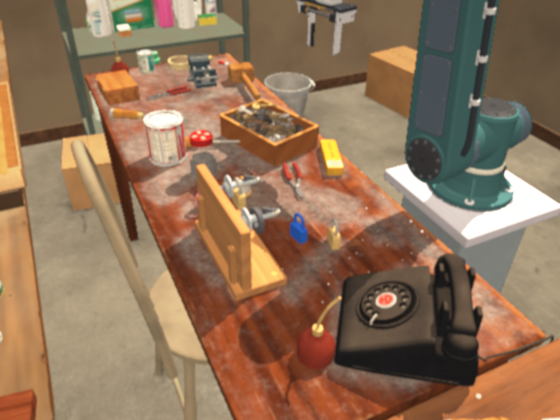

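View pics/top.png

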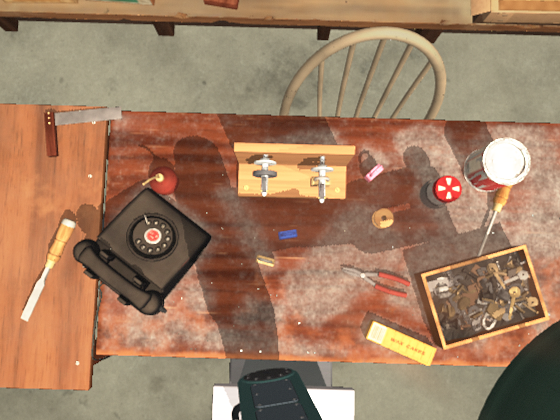

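The brass loose lock shows at top (266,261) and scene (335,235), with the blue look-alike at top (288,234). The hung lock is on the right hook, top (320,180). The ring is on the left hook, and the pink look-alike stands at top (374,174).

```bash
python3 - <<'E'
from h import *
np.set_printoptions(precision=4,suppress=True)
a=snap('scene');b=snap('top')
for n,p,q in [('lh',(236,222),(267,153)),('rh',(212,192),(325,154)),('loose',(332,231),(266,262)),('loosecrown',(340,220),(266,261)),('hung',(238,194),(320,181)),('hcrown',(239,181),(321,179))]:
    print(n,*tri([ray(a,p),ray(b,q)]))
print(atz(b,(266,261),.062),atz(b,(288,234),.062),atz(b,(325,154),.135),atz(b,(267,153),.135))
m=finder.masks_of('top','loose_lock_mid')
for d in m:
    pts=np.argwhere(d['region'])[:,::-1]; w=np.array([atz(b,p,.05) for p in pts])[:,:2]; c=np.cov((w-w.mean(0)).T); ev,v=np.linalg.eigh(c)
    print(d['xy'],d['confidence'],len(pts),w.mean(0),np.degrees(np.arctan2(v[1,1],v[0,1])))
# rack board edges direction
im=b['img'][130:210,220:370]; save({'img':cv2.resize(im,None,fx=5,fy=5,interpolation=cv2.INTER_CUBIC)},'rk')
E
```

```text
lh [0.6577 0.0503 0.1334] [np.float64(0.0009857913475018697), np.float64(0.000985791347501868)]
rh [ 0.6614 -0.0728  0.1253] [np.float64(0.000292861327976331), np.float64(0.0002928613279761679)]
loose [0.4325 0.0454 0.0313] [np.float64(0.003047980356057483), np.float64(0.003047980356057688)]
loosecrown [0.4279 0.0494 0.0637] [np.float64(0.005350236844854707), np.float64(0.00535023684485481)]
hung [ 0.6065 -0.065   0.1091] [np.float64(0.000576101131795839), np.float64(0.0005761011317959152)]
hcrown [ 0.6047 -0.0639  0.1423] [np.float64(0.0005684803841341362), np.float64(0.000568480384134047)]
[0.4323 0.0464 0.062 ] [ 0.4929 -0.0002  0.062 ] [ 0.6597 -0.0721  0.135 ] [0.6583 0.0498 0.135 ]
```

View pics/rk.png

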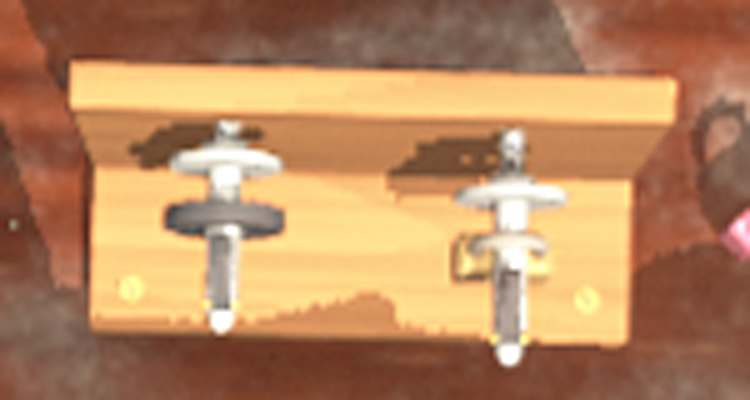

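{"fn": "drive_tool", "kwargs": {"deltas": "0.8 -0.97 0 0 0 0 94;0.8 -0.97 0 0 0 0 94;0.8 -0.97 0 0 0 0 94"}}

```text
time: 1.65
tool_pos: [0.1984, -0.4129, 0.2055]
ee_rot: [-3.141, -0.001, 0.27]
wrist_force: [0.5, -0.4, 0.0]
width: 0.0941
finger_force: 0.0
```

{"fn": "drive_tool", "kwargs": {"deltas": "0.8 -0.97 0 0 0 0 94;0.8 -0.97 0 0 0 0 94;0.8 -0.97 0 0 0 0 94"}}

```text
time: 1.95
tool_pos: [0.2496, -0.298, 0.2058]
ee_rot: [3.141, -0.001, 0.271]
wrist_force: [0.1, -0.6, -0.3]
width: 0.0939
finger_force: 0.0
```

{"fn": "drive_tool", "kwargs": {"deltas": "0.8 -0.97 0 0 0 0 94;0.8 -0.97 0 0 0 0 94;0.8 -0.97 0 0 0 0 94"}}

```text
time: 2.25
tool_pos: [0.3009, -0.1832, 0.2059]
ee_rot: [3.141, -0.002, 0.271]
wrist_force: [0.7, -0.6, 0.1]
width: 0.0942
finger_force: 0.0
```

{"fn": "drive_tool", "kwargs": {"deltas": "0.8 -0.97 0 0 0 0 94;0.8 -0.97 0 0 0 0 94;0.8 -0.97 0 0 0 0 94"}}

```text
time: 2.55
tool_pos: [0.3522, -0.0683, 0.2058]
ee_rot: [-3.141, -0.002, 0.272]
wrist_force: [-0.8, -0.8, 0.3]
width: 0.0937
finger_force: 0.0
```

{"fn": "drive_tool", "kwargs": {"deltas": "0.8 -0.97 0 0 0 0.36 94;0.8 -0.97 0 0 0 0.36 94;0.8 -0.97 0 0 0 0.36 94;0.8 -0.97 0 0 0 0.36 94;0.8 -0.97 0 0 0 0.36 94"}}

```text
time: 3.05
tool_pos: [0.4032, 0.0453, 0.2053]
ee_rot: [-3.141, 0.0, -0.297]
wrist_force: [0.7, 0.0, 1.0]
width: 0.0942
finger_force: 0.0
```

```bash
python3 - <<'E'
from h import *
np.set_printoptions(precision=4,suppress=True)
s=snap('wrist');save(s,'w1');print(s['hand_eye'],s['fx'])
o=robot.get_obs();print(o['time'],o['tool_pos'],o['ee_rot'],o['wrist_force'],o['joint_positions'])
for t in ['loose_lock_mid','loose_lock_crown','left_hook','right_hook','hung_lock_crown']:
    print(t,[(np.round(d['xy']),round(d['confidence'],2),atz(s,d['xy'],.062 if 'loose' in t else .14)) for d in finder.landmark_of('wrist',t)])
m=finder.masks_of('wrist','loose_lock_mid')
for d in m:
    pts=np.argwhere(d['region'])[:,::-1]; w=np.array([atz(s,p,.05) for p in pts])[:,:2]; c=np.cov((w-w.mean(0)).T); ev,v=np.linalg.eigh(c)
    print(d['xy'],d['confidence'],len(pts),w.mean(0),np.degrees(np.arctan2(v[1,1],v[0,1])))
E
```

```text
[[ 0.0006  0.9695  0.2452  0.0703]
 [ 1.     -0.0008  0.0005 -0.0005]
 [ 0.0007  0.2452 -0.9695 -0.1797]
 [ 0.      0.      0.      1.    ]] 308.53488704933216
3.1 [0.403  0.0446 0.2054] [ 3.1414  0.0002 -0.2983] [-0.1081 -0.133  -0.3399] [-0.0298 -0.2411  1.6771 -0.0001  1.7059  1.8393]
loose_lock_mid [(array([297., 102.]), 0.87, array([0.4938, 0.0007, 0.062 ])), (array([271., 174.]), 0.64, array([0.4325, 0.0462, 0.062 ]))]
loose_lock_crown [(array([271., 176.]), 0.98, array([0.4307, 0.0471, 0.062 ])), (array([297., 102.]), 0.73, array([0.493 , 0.0008, 0.062 ]))]
left_hook []
right_hook []
hung_lock_crown []
[294.9, 103.4] 0.78 654 [0.4929 0.0035] 101.48751508671712
[267.9, 169.8] 0.77 628 [0.436  0.0488] 78.35093129333706
```

View pics/w1.png

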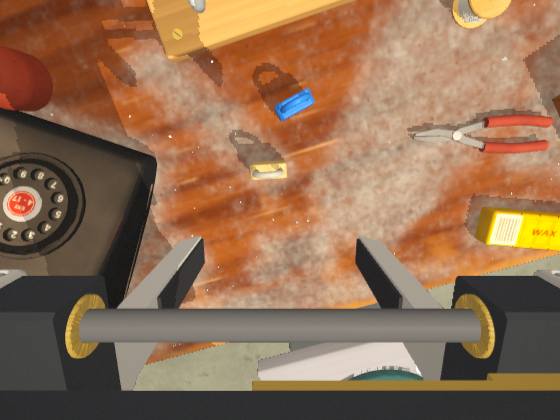

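The loose brass lock is at wrist (270,172) and the blue one at (295,103). The lock's yaw is about -12°. I'll descend and grip.

{"fn": "drive_tool", "kwargs": {"deltas": "0.272 -0.102 1 0 0 -0.056 76;0.272 -0.102 1 0 0 -0.056 76;0.272 -0.102 1 0 0 -0.056 76;0.272 -0.102 1 0 0 -0.056 76"}}

```text
time: 3.8
tool_pos: [0.4309, 0.0451, 0.1047]
ee_rot: [3.141, 0.003, -0.209]
wrist_force: [0.3, 0.6, 0.1]
width: 0.0763
finger_force: 0.0
```

```bash
python3 - <<'E'
from h import *
np.set_printoptions(precision=4,suppress=True)
s=snap('wrist');save(s,'w2')
o=robot.get_obs();print(o['time'],o['tool_pos'],o['ee_rot'],o['wrist_force'],o['width'])
for t in ['loose_lock_crown']:
    print(t,[(np.round(d['xy']),round(d['confidence'],2),atz(s,d['xy'],.062)) for d in finder.landmark_of('wrist',t)])
E
```

```text
3.85 [0.4323 0.0451 0.1067] [-3.1415 -0.0009 -0.2091] [-0.7447 -0.6282  1.2243] 0.07626836110897581
loose_lock_crown [(array([275., 227.]), 0.64, array([0.4328, 0.0488, 0.062 ])), (array([321., 132.]), 0.56, array([0.494 , 0.0031, 0.062 ]))]
```

View pics/w2.png

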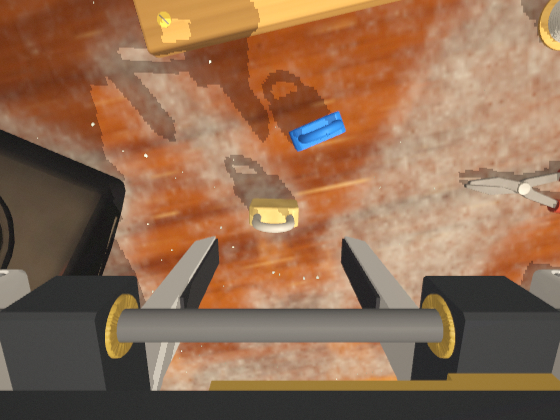

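The lock is level in the picture at (275,215) and centred between the fingers. Going down to close.

{"fn": "drive_tool", "kwargs": {"deltas": "0 -0.02 0.5 0 0 0 76;0 -0.02 0.95 0 0 0 76;0 -0.02 0.99 0 0 0 76;0 -0.02 0.99 0 0 0 76;0 -0.02 0.99 0 0 0 76"}}

```text
time: 4.4
tool_pos: [0.4352, 0.0472, 0.01]
ee_rot: [-3.141, -0.006, -0.209]
wrist_force: [0.4, -0.5, 0.9]
width: 0.076
finger_force: 0.0
```

{"fn": "drive_tool", "kwargs": {"deltas": "0 0 0 0 0 0 35;0 0 0 0 0 0 35;0 0 0 0 0 0 35;0 0 0 0 0 0 35;0 0 0 0 0 0 35"}}

```text
time: 4.9
tool_pos: [0.4326, 0.0476, 0.0068]
ee_rot: [-3.141, -0.0, -0.209]
wrist_force: [0.3, 1.9, 2.2]
width: 0.042
finger_force: 30.0
```

{"fn": "drive_tool", "kwargs": {"deltas": "0 0 0 0 0 0 35;0 0 0 0 0 0 35;0 0 0 0 0 0 35"}}

```text
time: 5.2
tool_pos: [0.4326, 0.0476, 0.0068]
ee_rot: [-3.141, -0.0, -0.209]
wrist_force: [0.2, 2.4, 4.4]
width: 0.0417
finger_force: 30.0
```

{"fn": "drive_tool", "kwargs": {"deltas": "0 0 -0.3 0 0 0 35;0 0 -0.7 0 0 0 35;0 0 -1 0 0 0 35"}}

```text
time: 5.5
tool_pos: [0.432, 0.0468, 0.1073]
ee_rot: [3.14, 0.0, -0.209]
wrist_force: [0.2, -0.1, -2.5]
width: 0.0419
finger_force: 30.0
```

{"fn": "drive_tool", "kwargs": {"deltas": "0 0 -0.4 0 0 0 35;0.2 0.3 -0.8 0 0 -0.05 35;0.5 0.7 -0.9 0 0 -0.13 35;0.69 1 -0.9 0 0 -0.13 35;0.69 1 -0.9 0 0 -0.13 35"}}

```text
time: 6.0
tool_pos: [0.4799, -0.0692, 0.1957]
ee_rot: [3.139, 0.001, -0.01]
wrist_force: [0.5, 0.6, -1.6]
width: 0.0417
finger_force: 30.0
```

```bash
python3 - <<'E'
from h import *
np.set_printoptions(precision=4,suppress=True)
s=snap('wrist');save(s,'w3')
o=robot.get_obs();print(o['time'],o['tool_pos'],o['ee_rot'],o['wrist_force'],o['width'])
for t,z in [('hung_lock_crown',.1436),('right_hook',.135),('left_hook',.135),('loose_lock_crown',.255)]:
    print(t,[(np.round(d['xy']),round(d['confidence'],2),atz(s,d['xy'],z)) for d in finder.landmark_of('wrist',t)])
b=snap('top')
for p,q in [((234,142.4),(355,145.6))]:
    u,v=atz(b,p,.162),atz(b,q,.162); print(u,v,np.degrees(np.arctan2(-(u-v)[0],(u-v)[1])))
u,v=atz(b,(238,196.4),.02),atz(b,(346,199),.02); print(u,v,np.degrees(np.arctan2(-(u-v)[0],(u-v)[1])))
E
```

```text
6.05 [ 0.4788 -0.0669  0.1951] [ 3.1413  0.0029 -0.0087] [-0.2085  0.2244 -1.7944] 0.041675734171599844
hung_lock_crown [(array([419.,  26.]), 0.75, array([ 0.619 , -0.1635,  0.1436])), (array([269.,  43.]), 0.59, array([ 0.6093, -0.0627,  0.1436]))]
right_hook [(array([109.,  34.]), 0.75, array([0.6183, 0.0497, 0.135 ]))]
left_hook []
loose_lock_crown [(array([212., 190.]), 0.65, array([ 0.5287, -0.0422,  0.255 ])), (array([279., 294.]), 0.63, array([ 0.4827, -0.0682,  0.255 ]))]
[0.673  0.1176 0.162 ] [ 0.6735 -0.131   0.162 ] 0.12091853069362382
[0.5781 0.1165 0.02  ] [ 0.5793 -0.1323  0.02  ] 0.27188577030507544
```

View pics/w3.png

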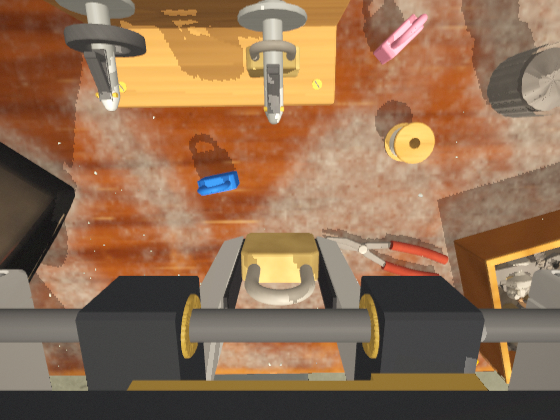

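```bash
python3 - <<'E'
from h import *
np.set_printoptions(precision=4,suppress=True)
s=snap('wrist')
for n,p,z in [('nose',(274.5,122),.135),('nosetop',(274.5,112),.142),('barback',(272,32),.142),('shackle',(281,294),.255),('body',(281,258),.225),('crownR',(281,294),.2503)]: print(n,atz(s,p,z))
g=cv2.resize(s['img'][0:140,200:350],None,fx=5,fy=4.2,interpolation=cv2.INTER_CUBIC); save({'img':g},'c1')
E
```

```text
nose [ 0.5563 -0.0593  0.135 ]
nosetop [ 0.563  -0.0595  0.142 ]
barback [ 0.615  -0.0581  0.142 ]
shackle [ 0.4811 -0.0636  0.255 ]
body [ 0.4851 -0.0638  0.225 ]
crownR [ 0.4785 -0.0637  0.2503]
```

View pics/c1.png

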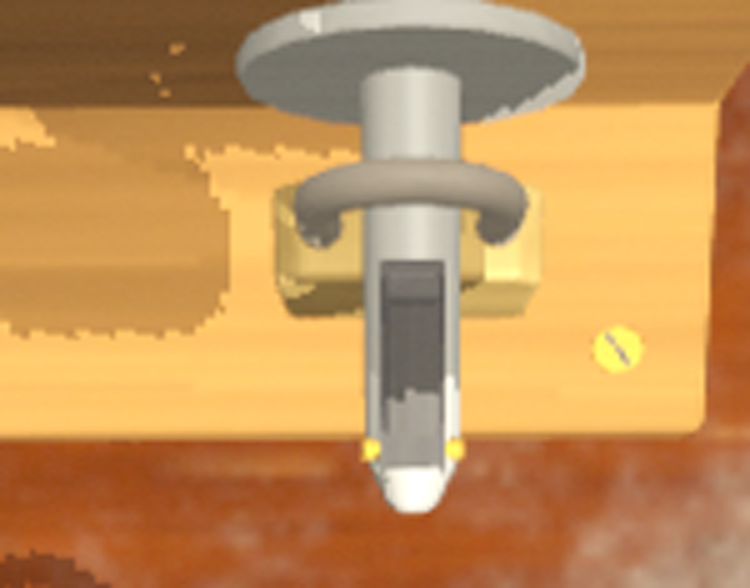

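```bash
python3 - <<'E'
from h import *
np.set_printoptions(precision=4,suppress=True)
old=cv2.imread('pics/w3.png')[:,:,::-1]
s=snap('wrist');o=robot.get_obs();print(o['time'],o['tool_pos'],o['ee_rot'])
print(cv2.phaseCorrelate(*[np.float32(i[:200].mean(2)) for i in (old,s['img'])]))
# bar/keeper: grey pixels (low saturation) per row
for im in (old,s['img']):
    hsv=cv2.cvtColor(np.ascontiguousarray(im),cv2.COLOR_RGB2HSV)
    for r in (28,64,85,98,112,116,118,120,122):
        c=np.where(hsv[r,255:300,1]<70)[0]+255
        print(r,(c.min(),c.max()) if len(c) else None,end=' ')
    print()
# loose lock: brass body extents + shackle grey
hsv=cv2.cvtColor(s['img'],cv2.COLOR_RGB2HSV)
for r in (250,260,285,292,298): print(r,''.join('%d '%v for v in hsv[r,235:330:3,1]))
save(s,'w4')
E
```

```text
6.4 [ 0.4787 -0.0638  0.1963] [ 3.1416  0.0004 -0.0028]
((8.745186092323195, -1.5904103590345215), 0.5154165590471692)
28 (np.int64(255), np.int64(294)) 64 (np.int64(264), np.int64(282)) 85 (np.int64(264), np.int64(282)) 98 (np.int64(265), np.int64(282)) 112 (np.int64(265), np.int64(282)) 116 (np.int64(267), np.int64(280)) 118 (np.int64(268), np.int64(280)) 120 (np.int64(269), np.int64(279)) 122 (np.int64(270), np.int64(278)) 
28 (np.int64(264), np.int64(299)) 64 (np.int64(273), np.int64(291)) 85 (np.int64(273), np.int64(291)) 98 (np.int64(273), np.int64(291)) 112 (np.int64(275), np.int64(290)) 116 (np.int64(276), np.int64(288)) 118 (np.int64(277), np.int64(287)) 120 (np.int64(278), np.int64(286)) 122 None 
250 32 32 110 142 140 139 142 144 141 144 141 140 138 142 143 141 141 139 140 140 140 140 140 139 134 140 139 140 35 32 32 32 
260 30 6 127 139 137 137 139 117 114 115 120 116 115 119 119 121 119 114 109 105 105 136 137 136 136 133 133 134 82 13 33 32 
285 15 16 83 69 56 54 51 54 54 82 77 79 79 73 63 70 79 78 77 75 74 67 56 51 51 50 50 69 85 29 13 15 
292 20 50 79 84 58 50 50 52 51 50 52 52 52 51 54 51 51 53 52 49 51 52 51 50 48 43 72 78 80 28 30 22 
298 24 91 85 89 87 90 66 45 45 44 46 45 44 42 41 41 42 41 43 48 48 49 40 43 75 78 82 69 74 90 14 22
```

```bash
python3 - <<'E'
import cv2
i=cv2.imread('pics/w4.png')[225:325,225:335]
cv2.imwrite('pics/c2.png',cv2.resize(i,(660,600)))
E
```

```text
(no output)
```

View pics/c2.png

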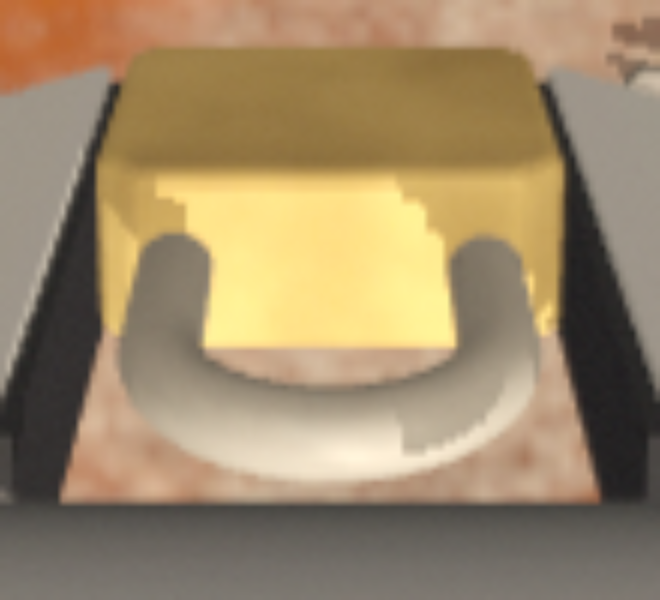

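Here the lock sits upright in the grip with its shackle centred at column 280. The bar is centred at column 282 and runs parallel to the tool's x axis.

```bash
python3 - <<'E'
from h import *
np.set_printoptions(precision=4,suppress=True)
s=snap('wrist');o=robot.get_obs();print(o['time'],o['tool_pos'],o['ee_rot'],s['cx'],s['cy'],o['wrist_force'])
for n,p,z in [('noseend',(282,120.5),.137),('bar',(282,100),.135),('bar',(282,64),.135),('shackle',(280,298),.255),('hungshackle',(282,43),.147)]: print(n,atz(s,p,z))
for t,z in [('hung_lock_crown',.1436)]:
    print(t,[(np.round(d['xy']),round(d['confidence'],2),atz(s,d['xy'],z)) for d in finder.landmark_of('wrist',t)])
c=snap('scene')
for t in ['loose_lock_crown','loose_lock_mid','hung_lock_crown']: print(t,[(np.round(d['xy'],1),round(d['confidence'],2)) for d in finder.landmark_of('scene',t)])
print('pred',proj(c,o['tool_pos']+[0,0,.055]), proj(c,[.605,-.064,.1436]))
E
```

```text
6.45 [ 0.4788 -0.064   0.1964] [ 3.1415  0.0001 -0.003 ] 279.5576257101923 210.18497754681368 [ 0.1083 -0.7054 -1.397 ]
noseend [ 0.5576 -0.065   0.137 ]
bar [ 0.5722 -0.065   0.135 ]
bar [ 0.5967 -0.065   0.135 ]
shackle [ 0.4791 -0.0633  0.255 ]
hungshackle [ 0.6074 -0.065   0.147 ]
hung_lock_crown [(array([281.,  43.]), 0.93, array([ 0.6082, -0.0641,  0.1436])), (array([423.,  22.]), 0.59, array([ 0.6208, -0.1599,  0.1436]))]
loose_lock_crown [(array([297.4, 124.9]), 0.82), (array([296.9, 216.5]), 0.67)]
loose_lock_mid [(array([289.8, 137.5]), 0.68), (array([297.2, 225.7]), 0.62)]
hung_lock_crown []
pred [294.6883 121.7753] [238.5714 180.4538]
```

{"fn": "drive_tool", "kwargs": {"deltas": "0.2 0.013 0.3 0 0 0 35;0.4 0.013 0.7 0 0 0 35;0.51 0.013 1 0 0 0 35;0.51 0.013 1 0 0 0 35;0.51 0.013 1 0 0 0 35"}}

```text
time: 7.2
tool_pos: [0.5297, -0.0663, 0.0963]
ee_rot: [-3.141, 0.002, -0.004]
wrist_force: [0.4, 0.0, -0.6]
width: 0.0418
finger_force: 30.0
```

```bash
python3 - <<'E'
from h import *
np.set_printoptions(precision=4,suppress=True)
for i in range(4): s=snap('wrist')
o=robot.get_obs();print(o['time'],o['tool_pos'],o['ee_rot'],o['wrist_force'])
hsv=cv2.cvtColor(s['img'],cv2.COLOR_RGB2HSV)
for r in range(60,230,12):
    c=np.where(hsv[r,250:315,1]<70)[0]+250
    print(r,(c.min(),c.max(),len(c)) if len(c) else None)
save(s,'w5')
print('bar proj',proj(s,[.57,-.065,.135]),proj(s,[.5576,-.065,.137]))
E
```

```text
7.4 [ 0.5312 -0.0667  0.0991] [ 3.1404 -0.0045 -0.0046] [ 0.2557 -0.2905 -1.2422]
60 (np.int64(250), np.int64(314), 65)
72 (np.int64(250), np.int64(314), 65)
84 (np.int64(252), np.int64(296), 45)
96 (np.int64(261), np.int64(291), 31)
108 (np.int64(261), np.int64(292), 32)
120 (np.int64(250), np.int64(313), 64)
132 (np.int64(262), np.int64(292), 31)
144 (np.int64(262), np.int64(291), 30)
156 (np.int64(263), np.int64(291), 29)
168 (np.int64(263), np.int64(291), 29)
180 (np.int64(263), np.int64(291), 29)
192 (np.int64(263), np.int64(291), 29)
204 (np.int64(264), np.int64(291), 28)
216 (np.int64(266), np.int64(288), 23)
228 (np.int64(275), np.int64(281), 7)
bar proj [277.2999 200.3711] [277.4209 226.4591]
```

View pics/w5.png

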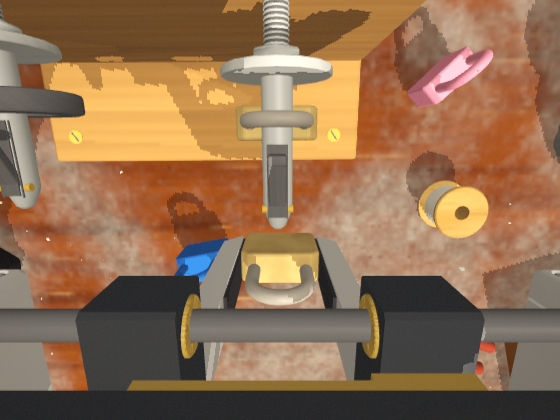

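The bar is centred at column 277 and the shackle at 280.5, with the hung lock at (277,122). The arm is still settling, so I'll hold briefly and re-read.

{"fn": "drive_tool", "kwargs": {"deltas": "0 0 0 0 0 0 35;0 0 0 0 0 0 35;0 0 0 0 0 0 35;0 0 0 0 0 0 35;0 0 0 0 0 0 35"}}

```text
time: 7.9
tool_pos: [0.53, -0.0664, 0.0965]
ee_rot: [3.142, 0.0, -0.004]
wrist_force: [-0.4, 0.5, -1.8]
width: 0.0418
finger_force: 30.0
```

```bash
cat > m.py <<'E'
from h import *
np.set_printoptions(precision=4,suppress=True)
s=snap('wrist')
o=robot.get_obs();print(o['time'],o['tool_pos'],o['ee_rot'],o['wrist_force'])
hsv=cv2.cvtColor(s['img'],cv2.COLOR_RGB2HSV)
for r in (100,160,180,200):
    c=np.where(hsv[r,255:305,1]<70)[0]+255
    print(r,(c.min(),c.max(),len(c),atz(s,((c.min()+c.max())/2,r),.135)[:2]) if len(c) else None)
E
python3 m.py
```

```text
7.95 [ 0.53   -0.0663  0.0964] [ 3.1415  0.0001 -0.0045] [ 0.0399 -0.2956 -2.6753]
100 (np.int64(262), np.int64(292), 31, array([ 0.614 , -0.0648]))
160 (np.int64(263), np.int64(292), 30, array([ 0.5883, -0.0649]))
180 (np.int64(263), np.int64(292), 30, array([ 0.5792, -0.0648]))
200 (np.int64(264), np.int64(292), 29, array([ 0.5698, -0.065 ]))
```

{"fn": "drive_tool", "kwargs": {"deltas": "0 -0.01 0.035 0 0 -0.003 35;0 -0.01 0.035 0 0 -0.003 35;0.1 -0.01 0.035 0 0 -0.003 35;0.2 -0.01 0.035 0 0 -0.003 35"}}

```text
time: 8.35
tool_pos: [0.5509, -0.0655, 0.093]
ee_rot: [3.141, -0.001, 0.0]
wrist_force: [-0.2, -0.1, -1.4]
width: 0.0417
finger_force: 30.0
```

{"fn": "drive_tool", "kwargs": {"deltas": "0 0 0 0 0 0 35;0 0 0 0 0 0 35;0 0 0 0 0 0 35;0 0 0 0 0 0 35"}}

```text
time: 8.75
tool_pos: [0.5499, -0.0654, 0.0929]
ee_rot: [3.142, 0.0, 0.0]
wrist_force: [-0.0, -0.5, -0.6]
width: 0.0418
finger_force: 30.0
```

```bash
python3 m.py
```

```text
8.8 [ 0.5499 -0.0654  0.093 ] [3.1416 0.0001 0.0001] [-0.1827  0.6049 -1.8452]
100 (np.int64(258), np.int64(303), 46, array([ 0.6336, -0.065 ]))
160 (np.int64(255), np.int64(304), 50, array([ 0.6085, -0.0646]))
180 (np.int64(265), np.int64(295), 31, array([ 0.5996, -0.0648]))
200 (np.int64(266), np.int64(295), 30, array([ 0.5904, -0.0651]))
```

{"fn": "drive_tool", "kwargs": {"deltas": "0.03 0 0 0 0 0 35;0.06 0 0 0 0 0 35;0.09 0 0 0 0 0 35;0.12 0 0 0 0 0 35;0.15 0 0 0 0 0 35"}}

```text
time: 9.3
tool_pos: [0.5654, -0.0654, 0.0929]
ee_rot: [3.141, 0.0, 0.0]
wrist_force: [0.2, 0.1, -1.5]
width: 0.0417
finger_force: 30.0
```

{"fn": "drive_tool", "kwargs": {"deltas": "0.02 0 0 0 0 0 35;0.04 0 0 0 0 0 35;0.06 0 0 0 0 0 35;0.08 0 0 0 0 0 35;0.08 0 0 0 0 0 35"}}

```text
time: 9.8
tool_pos: [0.5733, -0.0655, 0.093]
ee_rot: [3.141, -0.0, 0.0]
wrist_force: [-0.4, 0.3, -1.3]
width: 0.0419
finger_force: 30.0
```

{"fn": "drive_tool", "kwargs": {"deltas": "0.015 0 0 0 0 0 35;0.03 0 0 0 0 0 35;0.045 0 0 0 0 0 35;0.06 0 0 0 0 0 35;0.06 0 0 0 0 0 35"}}

```text
time: 10.3
tool_pos: [0.5792, -0.0656, 0.0933]
ee_rot: [3.141, -0.0, 0.0]
wrist_force: [-3.6, -0.8, 1.1]
width: 0.0418
finger_force: 30.0
```

{"fn": "drive_tool", "kwargs": {"deltas": "0.015 0 0 0 0 0 35;0.03 0 0 0 0 0 35;0.045 0 0 0 0 0 35;0.06 0 0 0 0 0 35;0.06 0 0 0 0 0 35"}}

```text
time: 10.8
tool_pos: [0.5858, -0.0656, 0.0934]
ee_rot: [3.141, -0.002, 0.0]
wrist_force: [-3.4, -1.9, 3.1]
width: 0.0419
finger_force: 30.0
```

{"fn": "drive_tool", "kwargs": {"deltas": "0.01 0 0 0 0 0 35;0.02 0 0 0 0 0 35;0.03 0 0 0 0 0 35;0.04 0 0 0 0 0 35;0.04 0 0 0 0 0 35"}}

```text
time: 11.3
tool_pos: [0.5881, -0.0655, 0.0924]
ee_rot: [3.142, 0.003, 0.0]
wrist_force: [-5.6, -1.0, 3.0]
width: 0.0418
finger_force: 30.0
```

{"fn": "drive_tool", "kwargs": {"deltas": "0.01 0 0 0 0 0 35;0.02 0 0 0 0 0 35;0.03 0 0 0 0 0 35;0.03 0 0 0 0 0 35"}}

```text
time: 11.7
tool_pos: [0.5935, -0.0655, 0.0935]
ee_rot: [3.141, -0.003, 0.0]
wrist_force: [-1.8, -0.3, 2.6]
width: 0.0415
finger_force: 30.0
```

{"fn": "drive_tool", "kwargs": {"deltas": "0.01 0 0 0 0 0 35;0.02 0 0 0 0 0 35;0.02 0 0 0 0 0 35"}}

```text
time: 12.0
tool_pos: [0.595, -0.0655, 0.0934]
ee_rot: [3.141, -0.002, 0.0]
wrist_force: [-0.2, -1.6, 3.0]
width: 0.0417
finger_force: 30.0
```

```bash
python3 - <<'E'
from h import *
np.set_printoptions(precision=4,suppress=True)
s=snap('wrist');o=robot.get_obs();print(o['time'],o['tool_pos'],o['ee_rot'],o['wrist_force'])
g=cv2.resize(s['img'][130:330,200:360],(640,600),interpolation=cv2.INTER_CUBIC); save({'img':g},'c3')
print([(np.round(d['xy']),round(d['confidence'],2),atz(s,d['xy'],.1436)) for d in finder.landmark_of('wrist','hung_lock_crown')])
E
```

```text
12.05 [ 0.595  -0.0655  0.0934] [ 3.1413 -0.002   0.0003] [ 0.2182 -1.3818  3.6293]
[(array([472., 169.]), 0.81, array([ 0.6505, -0.1453,  0.1436])), (array([280., 264.]), 0.59, array([ 0.6073, -0.0649,  0.1436]))]
```

View pics/c3.png

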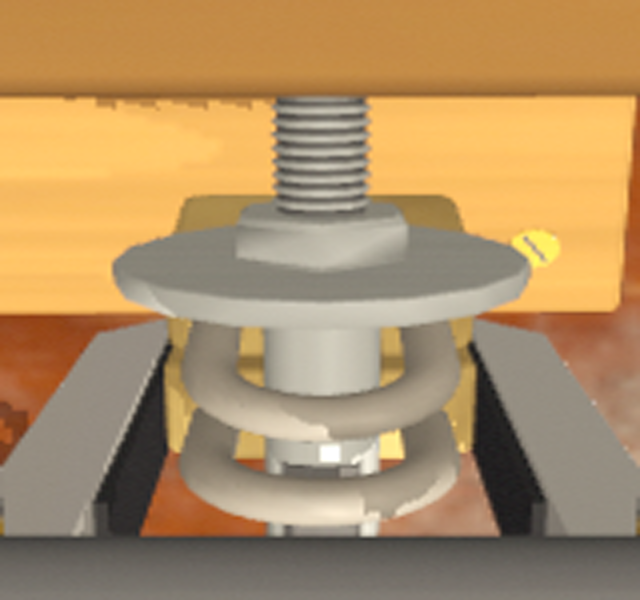

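The loose shackle (crop (320,490)) sits on the keeper's tooth, right in front of the hung one (crop (320,410)). I'll continue in 1 mm steps.

{"fn": "drive_tool", "kwargs": {"deltas": "0.01 0 0 0 0 0 35;0.01 0 0 0 0 0 35"}}

```text
time: 12.3
tool_pos: [0.5952, -0.0654, 0.093]
ee_rot: [3.141, -0.0, 0.0]
wrist_force: [-1.3, -1.3, 3.8]
width: 0.042
finger_force: 30.0
```

{"fn": "drive_tool", "kwargs": {"deltas": "0.01 0 0 0 0 0 35;0.01 0 0 0 0 0 35"}}

```text
time: 12.5
tool_pos: [0.5958, -0.065, 0.0921]
ee_rot: [-3.141, 0.001, 0.0]
wrist_force: [-0.3, 0.3, -1.9]
width: 0.0417
finger_force: 30.0
```

{"fn": "drive_tool", "kwargs": {"deltas": "0.01 0 0 0 0 0 35;0.01 0 0 0 0 0 35"}}

```text
time: 12.7
tool_pos: [0.5963, -0.065, 0.0916]
ee_rot: [-3.141, 0.003, 0.0]
wrist_force: [-1.4, -0.4, -2.7]
width: 0.0418
finger_force: 30.0
```

{"fn": "drive_tool", "kwargs": {"deltas": "0 0 0 0 0 0 35;0 0 0 0 0 0 35;0 0 0 0 0 0 35"}}

```text
time: 13.0
tool_pos: [0.5968, -0.0654, 0.0926]
ee_rot: [-3.141, 0.001, 0.0]
wrist_force: [-0.5, -0.2, -1.8]
width: 0.0417
finger_force: 30.0
```

{"fn": "drive_tool", "kwargs": {"deltas": "0.01 0 0 0 0 0 35;0.01 0 0 0 0 0 35;0.01 0 0 0 0 0 35"}}

```text
time: 13.3
tool_pos: [0.5974, -0.0654, 0.0928]
ee_rot: [-3.142, 0.002, 0.0]
wrist_force: [-3.1, 0.8, -0.5]
width: 0.0413
finger_force: 30.0
```

{"fn": "drive_tool", "kwargs": {"deltas": "0 0 0.015 0 0 0 35;0 0 0.03 0 0 0 35;0 0 0.04 0 0 0 35;0 0 0.04 0 0 0 35"}}

```text
time: 13.7
tool_pos: [0.5975, -0.0655, 0.0891]
ee_rot: [3.141, 0.001, 0.0]
wrist_force: [-5.2, -0.1, 0.9]
width: 0.0418
finger_force: 30.0
```

{"fn": "drive_tool", "kwargs": {"deltas": "-0.01 0 0 0 0 0 35;-0.02 0 0 0 0 0 35;-0.02 0 0 0 0 0 35;-0.02 0 0 0 0 0 35"}}

```text
time: 14.1
tool_pos: [0.5967, -0.0655, 0.0891]
ee_rot: [3.141, -0.002, 0.0]
wrist_force: [0.4, -0.5, -1.4]
width: 0.0418
finger_force: 30.0
```

{"fn": "drive_tool", "kwargs": {"deltas": "-0.01 0 0 0 0 0 35;-0.01 0 0 0 0 0 35;-0.01 0 0 0 0 0 35"}}

```text
time: 14.4
tool_pos: [0.5952, -0.0655, 0.089]
ee_rot: [3.141, -0.0, 0.0]
wrist_force: [0.5, 0.3, -2.0]
width: 0.0417
finger_force: 30.0
```

{"fn": "drive_tool", "kwargs": {"deltas": "-0.01 0 0 0 0 0 35;-0.01 0 0 0 0 0 35;-0.01 0 0 0 0 0 35"}}

```text
time: 14.7
tool_pos: [0.5948, -0.0655, 0.0891]
ee_rot: [3.141, -0.002, 0.0]
wrist_force: [2.5, 0.2, -2.7]
width: 0.0418
finger_force: 30.0
```

{"fn": "drive_tool", "kwargs": {"deltas": "-0.01 0 0 0 0 0 35;-0.01 0 0 0 0 0 35;-0.01 0 0 0 0 0 35"}}

```text
time: 15.0
tool_pos: [0.5948, -0.0655, 0.0892]
ee_rot: [3.141, -0.004, 0.0]
wrist_force: [6.6, 0.5, -3.8]
width: 0.0416
finger_force: 30.0
```

The keeper holds firmly at x = 0.5948. I'll centre in the slack, release and rise.

{"fn": "drive_tool", "kwargs": {"deltas": "0.03 0 0.003 0 0 0 35;0.03 0 0.003 0 0 0 35;0.03 0 0.003 0 0 0 35;0.03 0 0.003 0 0 0 48;0.03 0 0.003 0 0 0 54"}}

```text
time: 15.5
tool_pos: [0.5961, -0.0655, 0.0891]
ee_rot: [3.141, -0.0, 0.0]
wrist_force: [0.3, 0.2, 0.3]
width: 0.052
finger_force: 0.0
```

{"fn": "drive_tool", "kwargs": {"deltas": "0 0 0 0 0 0 80;0 0 0 0 0 0 80;0 0 0 0 0 0 80;0 0 0 0 0 0 80"}}

```text
time: 15.9
tool_pos: [0.5961, -0.0654, 0.0887]
ee_rot: [3.142, -0.0, 0.0]
wrist_force: [0.7, 0.0, 0.4]
width: 0.0793
finger_force: 0.0
```

{"fn": "drive_tool", "kwargs": {"deltas": "0 0 -0.2 0 0 0 80;0 0 -0.5 0 0 0 80;0 0 -0.8 0 0 0 80;0 0 -1 0 0 0 80;0 0 -1 0 0 0 80"}}

```text
time: 16.4
tool_pos: [0.598, -0.0658, 0.193]
ee_rot: [3.14, -0.008, 0.0]
wrist_force: [-0.5, 0.7, 0.6]
width: 0.0802
finger_force: 0.0
```

{"fn": "drive_tool", "kwargs": {"deltas": "-0.4 0 -0.2 0 0 0 80;-0.8 0 -0.2 0 0 0 80;-0.8 0 -0.2 0 0 0 80;-0.8 0 -0.2 0 0 0 80;-0.8 0 -0.2 0 0 0 80"}}

```text
time: 16.9
tool_pos: [0.5165, -0.0655, 0.2079]
ee_rot: [-3.141, 0.001, 0.0]
wrist_force: [-0.1, 0.4, -0.3]
width: 0.0804
finger_force: 0.0
```

```bash
python3 - <<'E'
from h import *
np.set_printoptions(precision=4,suppress=True)
for i in range(6): s=snap('wrist')
o=robot.get_obs();print(o['time'],o['tool_pos'],o['ee_rot'],o['wrist_force'],o['width'])
g=cv2.resize(s['img'][0:200,180:380],(600,600),interpolation=cv2.INTER_CUBIC); save({'img':g},'c4')
for t in ['hung_lock_crown','loose_lock_crown']: print([(np.round(d['xy']),round(d['confidence'],2),atz(s,d['xy'],.1436)) for d in finder.landmark_of('wrist',t)])
E
```

```text
17.2 [ 0.5166 -0.0655  0.2084] [-3.1416  0.0004  0.0003] [-0.4     0.0981  0.0162] 0.07980922029459382
[(array([412.,  74.]), 0.68, array([ 0.6287, -0.1618,  0.1436])), (array([279.,  97.]), 0.59, array([ 0.6125, -0.0643,  0.1436]))]
[(array([282., 120.]), 0.8, array([ 0.5963, -0.0666,  0.1436])), (array([217., 220.]), 0.78, array([ 0.5173, -0.0132,  0.1436])), (array([378., 275.]), 0.26, array([ 0.468 , -0.1499,  0.1436]))]
```

View pics/c4.png

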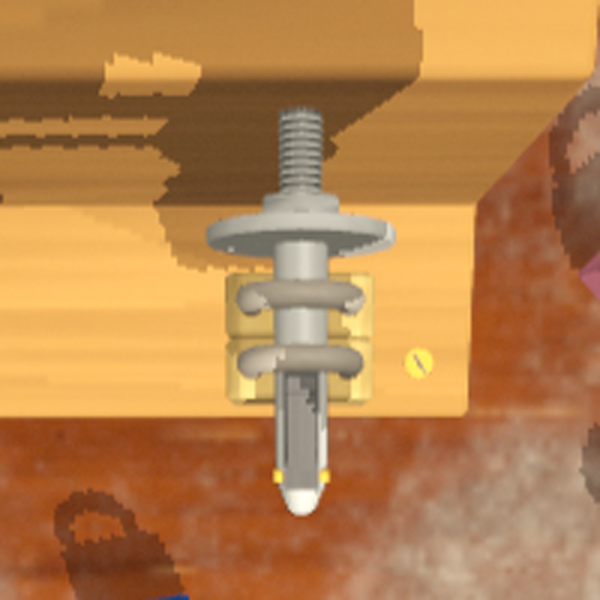

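Both padlocks hang side by side behind the raised keeper (crop (300,293) and (300,358)), and the gripper is clear. Handing in.

```bash
python3 -c "
from bench import robot
print(robot.close_job())"
```

```text
the job is handed in; nothing more can be done
None
```

The loose brass padlock now hangs on the right hook in front of its mate, both behind the raised keeper (it held a gentle pull test); I handed the job in at about 17 s, but no verdict was reported.

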